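# Take the photometer's calibration stack apart

### The arm

A 6-joint arm with a two-finger parallel gripper is mounted at the origin on a cart in front of the work surface, level with it; the furniture and walls round the work are solid. World frame = base frame: x ahead of the robot, y to its left, z up, the work surface at z = 0. Lengths are in m, angles in rad, forces in N, time in s.
With the tool pointing down it reaches from about 0.225 to 0.875 m from the base axis. Payload 3.4 kg.
Tool frame: the origin (TCP) lies between the finger pads; the fingertips stand 8 mm ahead of it and the grasp point (between the pads) lies 11 mm behind it; z points along the fingers, y is the line along which they close (so a half turn about z gives the same grasp; the last joint's range is limited). The gripper opens to 85 mm and grips with 20 to 120 N. Pads are 22 mm wide; open, the fingers measure 114 mm over their backs; the gripper's body (76 mm by 85 mm) begins 54 mm behind the grasp point. The pads swing forward as they close: fully open they stand 13 mm farther back than shut.
Start: joints at [1.112, 0.276, 1.505, -0, 1.361, -0.121], TCP at [0.191, 0.543, 0.239] pointing down, gripper open.
Joint ranges: [-2.89, 2.89], [-0.75, 2.08], [0.22, 2.7], [-1.18, 4.32], [0.11, 2.71], [-2.7, 2.7]. Speed limits (rad/s): [2.57, 2.57, 3.14, 3.14, 3.14, 3.14].

### API

Orientations are given as a unit quaternion [w, x, y, z].
In Python, from rig import manip gives the robot as it stands.
- The arm moves only by the tool move_arm, never from a script. Its argument "deltas" is a list that holds one entry, the list of rows, each a list of 5 numbers: the shift along the tool's x, y, z normalised to -1 to 1, where 1 is 80 cm, then the turn about the tool's z normalised to -1 to 1, where 1 is 120 degrees, then the closure, from -1 (fully open) to 1 (shut). In form: [[[tx, ty, tz, twist, grip], ...]]. A call has 1 to 12 rows; each row is the pose to reach, as a shift and turn from the pose commanded when the call began, along the tool's axes at that moment; what a row does not reach only later rows make up. A row lasts 1/10 s, in which the tool goes at most 50 mm and 8.59 degrees, less where a joint would pass 70% of its speed; a pose out of reach is approached as far as the arm can. A call with a number of a shift or a turn outside -1 to 1 is refused whole. A call with a gripper value outside its range is refused whole. The fingers move at their own pace and stop on an object; "squeeze" is the grip in N (left out, the last holds). Time passes only in rows, so rows that repeat a pose let the fingers close. It gives the time, the measured TCP pose, the force, the opening and the grip force at its end, in the units of the state.
- manip.get_state(): the state, without advancing time (a new reading comes with each control period).
- manip.get_image(name): name is "scene" or "side" or "wrist"; returns the picture (420x560x3 uint8, red, green, blue); there is no depth.
- manip.camera_params(name): a dict with "fx", "fy", "cx", "cy" (pixels), "dist" ([k1, k2, p1, p2, k3] as OpenCV has them; the pictures are not rectified), "R" (3x3) and "t" (3): a world point X has camera coordinates R X + t; the wrist camera has in their place "tool_from_camera" (4x4, takes a point from camera to tool coordinates, whose origin is the TCP and whose axes are the flange's). Camera axes: x right, y down, z forward; pixel columns grow to the right and rows downward; lengths in m; the calibration is good to about 2 mm. A picture is of the moment at which its call begins: read the wrist's pose just before it. camera_params takes no time and is no camera call.
- manip.sign_off(): hands the job in; it is judged then, once.
The state is a dict: "clock": time; "qpos": joint angles; "qd": joint speeds; "effort": joint torques, N m; "position": TCP position; "ee_rot": TCP orientation; "contact_force": force on the tool from outside, world axes, zero at the start; "moment": the same for the moment, N m; "width": finger opening in m; "gripper_force": force on a finger pad.
Only numpy, scipy, OpenCV 4.12 (cv2) and the standard library are available. Lean on these libraries where they do the work, as an engineer would, in place of code of your own. Each camera call takes 0.05 s, during which the arm holds its last target. There are 200 camera calls.

### The job

Take the stack of photometer accessories apart from the top down, one thing at a time, and put each thing away in its own holder: stand the amber vial in the hole of the square block, lay the round white standard in the round dish, the small black box in the small tray and the flat aluminium case in the large tray. Everything must end upright or flat on its holder's floor, inside the rim, and let go. Keep the vial upright throughout, and leave the two lidded sample pots where they stand.

Things in the scene. Friction and masses are not known exactly. Their poses are not given: they have to be found in the camera images.
- vial_center (a point): Centre (half-way up) of the amber glass vial with a black cap that stands upright on top of the stack: round, 22 mm in diameter (cap 20 mm), 50 mm tall, 30 g. z axis up along the vial; its yaw does not matter. Stack, top to bottom: vial, standard, black box, case; each rests loosely on the next one, a few mm off-centre and turned a little.
- standard_center (a point): Centre of the round white reflectance standard, second in the stack, under the vial: an aluminium disc with a white face, 38 mm in diameter, 16 mm tall, 60 g. z axis up; its yaw does not matter.
- cell_box_center (a point): Centre of the small black box, third in the stack, under the standard: 47 mm along its own x axis, 58 mm along its own y axis, 28 mm tall, about 80 g, closed. Grip it across x. z axis up.
- case_center (a point): Centre of the flat aluminium case with a dark seam, bottom of the stack, standing on the worktop: 64 mm along its own x axis, 110 mm along its own y axis, 30 mm tall, about 250 g, closed. Grip it across x. z axis up.
- stand_floor (a point): Centre of the dark floor of the hole in the square grey block, the vial's holder: block 60 x 60 mm, 16 mm tall, fixed to the worktop; round hole 40 mm in diameter, 12 mm deep, its floor 4 mm above the worktop. z axis up.
- dish_floor (a point): Centre of the dark floor of the round grey dish, the standard's holder: 68 mm outside diameter, 58 mm inside, floor 3 mm and rim 7 mm above the worktop, fixed. z axis up.
- small_tray_floor (a point): Centre of the dark floor of the small grey tray, the black box's holder: inside 65 mm along its own x axis and 76 mm along its own y axis, walls 4 mm thick, floor 3 mm and rim 7 mm above the worktop, fixed. The black box fits with its long side along the tray's long (y) side, either way round. z axis up.
- large_tray_floor (a point): Centre of the dark floor of the large grey tray, the case's holder: inside 82 mm along its own x axis and 128 mm along its own y axis, walls 4 mm thick, floor 3 mm and rim 7 mm above the worktop, fixed. The case fits with its long side along the tray's long (y) side, either way round. z axis up.
- pot_blue_center (a point): Bystander: middle (30 mm above its foot) of the loose sample pot with the blue lid, 51 mm in diameter, 59 mm tall. Leave it where it stands.
- pot_white_center (a point): Bystander: middle (30 mm above its foot) of the loose sample pot with the white lid, 51 mm in diameter, 59 mm tall. Leave it where it stands.
Not all that is in view belongs to the job. What is meant by the part that bears standard_center is not green or purple, and is the larger of those in its own colour.

How it is judged:
By the outcome, as a careful person would: the job done as asked, in the order asked, and still so for the second after the job is handed in, with the robot touching nothing.
It also fails if it takes over 112 s, if anything falls off the work surface, if the arm or the gripper's body presses on something with over 40 N, if the wrist force passes 120 N, or if a joint passes its speed limit or range.

## Working session

There is one attempt and no reset: what is moved stays moved. The work goes in short steps, Python scripts to look and compute and a tool call to move; the robot and the scene stay as the last step left them, time stands still between calls to the robot, and variables do not carry over. Pictures are saved under pics/ and viewed, at most 14 in all, crops included, and the job is handed in when it is done.

Besides the shell and the picture viewer there is one more tool, called after ">>>" as name(argument=value, ...), one argument or row to a line, values as JSON. move_arm: Moves the arm, as the interface text tells. Scaled input: -1 to 1 covers 80 cm each way for a shift and 120 degrees each way for a turn. Its arguments: {"type":"object","properties":{"deltas":{"type":"array","items":{"type":"array","items":{"type":"array","items":{"type":"number","minimum":-1,"maximum":1}}}},"squeeze":{"type":"number"}},"required":["deltas"]}

```bash
mkdir -p pics; cat > h.py <<'E'
import numpy as np, cv2, json
from rig import manip
from scipy.spatial.transform import Rotation as Ro
def snap(n,f):
    im=manip.get_image(n); cv2.imwrite('pics/'+f,cv2.cvtColor(im,cv2.COLOR_RGB2BGR)); return im
def RT(n,st=None):
    p=manip.camera_params(n)
    K=np.array([[p['fx'],0,p['cx']],[0,p['fy'],p['cy']],[0,0,1.]]); d=np.array(p['dist'],float)
    if 'R' in p: R=np.array(p['R']); t=np.array(p['t'])
    else:
        st=st or manip.get_state(); q=st['ee_rot']; T=np.eye(4); T[:3,:3]=Ro.from_quat([q[1],q[2],q[3],q[0]]).as_matrix(); T[:3,3]=st['position']
        M=np.linalg.inv(T@np.array(p['tool_from_camera'])); R=M[:3,:3]; t=M[:3,3]
    return K,d,R,t
def ray(cam,px,z):
    K,d,R,t=cam
    u=cv2.undistortPoints(np.array(px,float).reshape(-1,1,2),K,d).reshape(-1,2)
    v=np.c_[u,np.ones(len(u))]@R; c=-R.T@t
    return c+v*((z-c[2])/v[:,2])[:,None]
def proj(cam,X):
    K,d,R,t=cam
    return cv2.projectPoints(np.array(X,float).reshape(-1,1,3),cv2.Rodrigues(R)[0],t,K,d)[0].reshape(-1,2)
E
python3 - <<'E'
from h import *
s=manip.get_state(); print(s)
for n in ['scene','side','wrist']:
    snap(n,n+'0.png'); K,d,R,t=RT(n); print(n,K[0,0],-R.T@t,R[2])
E
```

```text
{'clock': 0.0, 'qpos': array([ 1.11201936e+00,  2.76597021e-01,  1.50612511e+00,  1.38507086e-05,
        1.36068907e+00, -1.20996333e-01]), 'qd': array([-0.00093279, -0.00077121, -0.00159214, -0.0008526 , -0.00073162,
       -0.00029222]), 'effort': array([-1.00383604e-04, -4.16774118e+01, -2.45811099e+01, -4.41112115e-04,
        1.08781134e-02, -1.63099656e-05]), 'position': array([0.19032453, 0.54205216, 0.23844173]), 'ee_rot': array([-2.66399636e-04,  1.68089920e-01,  9.85771247e-01, -8.69400980e-04]), 'contact_force': array([ 0.05161219, -0.71868437, -0.18008384]), 'moment': array([-0.02706618,  0.0352847 , -0.00621272]), 'gripper_force': 0.0, 'width': 0.08523710841818212}
scene 475.7020440182089 [0.06899116 0.87745011 0.72889659] [ 0.36995739 -0.7553104  -0.54096   ]
side 451.96557188672307 [ 0.39659317 -0.88709924  0.42282577] [ 0.11288912  0.93600092 -0.33340415]
wrist 305.88421636323085 [0.1269661  0.56531184 0.37461016] [ 0.25363737 -0.08916136 -0.96318136]
```

View pics/scene0.png

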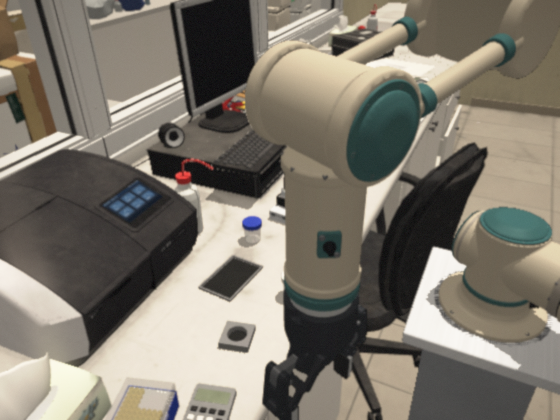

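View pics/side0.png

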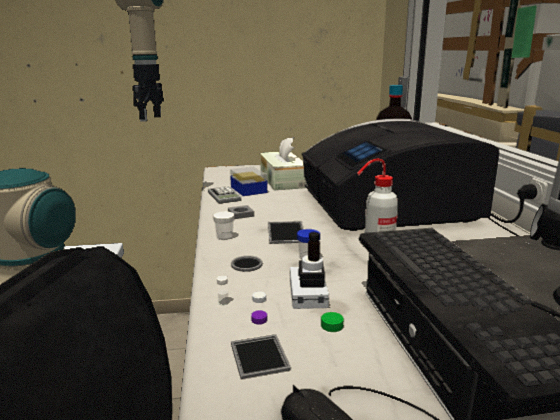

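View pics/wrist0.png

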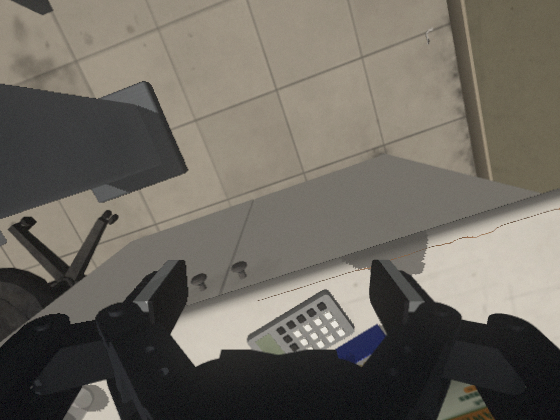

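The scene view shows the block at (237,335) and one tray at (232,277). In the side view the stack is near (311,270), the dish at (247,263), the trays at (286,231) and (260,355), the block at (240,211), and loose decoy discs at (259,297), (259,317) and (332,321).

```bash
python3 - <<'E'
from h import *
c=RT('side'); f=lambda p,z:print(p,z,ray(c,[p],z)[0].round(3))
f((240,211),.016);f((286,231),.005);f((247,263),.005);f((260,355),.005);f((223,213),.059);f((310,302),0);f((314,236),.124);f((259,297),0.01);f((222,279),.03);f((306,234),.059);f((332,321),.01)
c=RT('scene');f((237,333),.016);f((232,277),.005);f((252,222),.059)
im=cv2.imread('pics/side0.png')[190:390,190:370]; cv2.imwrite('pics/sc.png',cv2.resize(im,None,fx=3,fy=3,interpolation=cv2.INTER_CUBIC)[:600])
print(manip.camera_params('wrist')['tool_from_camera'])
E
```

```text
(240, 211) 0.016 [0.442 0.301 0.016]
(286, 231) 0.005 [0.55  0.16  0.005]
(247, 263) 0.005 [ 0.441 -0.011  0.005]
(260, 355) 0.005 [ 0.439 -0.328  0.005]
(223, 213) 0.059 [0.395 0.167 0.059]
(310, 302) 0 [ 0.544 -0.181  0.   ]
(314, 236) 0.124 [ 0.551 -0.169  0.124]
(259, 297) 0.01 [ 0.452 -0.167  0.01 ]
(222, 279) 0.03 [ 0.387 -0.126  0.03 ]
(306, 234) 0.059 [0.57  0.001 0.059]
(332, 321) 0.01 [ 0.564 -0.262  0.01 ]
(237, 333) 0.016 [0.442 0.317 0.016]
(232, 277) 0.005 [0.544 0.164 0.005]
(252, 222) 0.059 [0.571 0.013 0.059]
[[ 1.05487549e-03 -9.63134121e-01 -2.69019615e-01  6.75276599e-02]
 [ 9.99998909e-01  7.37748853e-04  1.27991875e-03  6.37681010e-04]
 [-1.03426451e-03 -2.69020671e-01  9.63133848e-01 -1.35959725e-01]
 [ 0.00000000e+00  0.00000000e+00  0.00000000e+00  1.00000000e+00]]
```

View pics/sc.png

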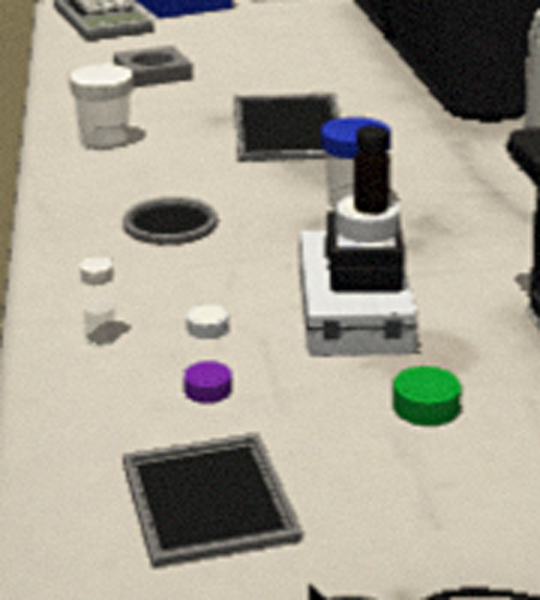

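The crop shows the stack with white case, black box, white standard and vial. The dish is at about (170,220) in the crop, and there is a small white decoy disc at (207,320). Next I move over the holders for a near view.

```bash
cat >> h.py <<'E'
def go(x,y,z,yaw=None,st=None):
    """print normalised tx,ty,tz,twist to reach pose (yaw=world direction of tool x, deg)"""
    s=st or manip.get_state(); q=s['ee_rot']; R=Ro.from_quat([q[1],q[2],q[3],q[0]]).as_matrix()
    d=R.T@(np.array([x,y,z])-s['position']); cy=np.degrees(np.arctan2(R[1,0],R[0,0]))
    dy=0 if yaw is None else (cy-yaw+180)%360-180
    print('pos',s['position'].round(4),'yaw',round(cy,2),'t',round(float(s['clock']),2),'->',(d/.8).round(4),round(dy/120,4),'tilt',R[:2,2].round(4))
E
python3 -c "
from h import *
go(.48,.17,.30,180)"
```

```text
pos [0.1904 0.5422 0.2386] yaw 160.65 t 0.15 -> [-0.4957 -0.319  -0.0763] -0.1613 tilt [-0.0006 -0.0013]
```

>>> move_arm(
  deltas=[
    [[-0.4957, -0.319, -0.0763, -0.1613, -1], [-0.4957, -0.319, -0.0763, -0.1613, -1], [-0.4957, -0.319, -0.0763, -0.1613, -1], [-0.4957, -0.319, -0.0763, -0.1613, -1], [-0.4957, -0.319, -0.0763, -0.1613, -1], [-0.4957, -0.319, -0.0763, -0.1613, -1], [-0.4957, -0.319, -0.0763, -0.1613, -1], [-0.4957, -0.319, -0.0763, -0.1613, -1], [-0.4957, -0.319, -0.0763, -0.1613, -1], [-0.4957, -0.319, -0.0763, -0.1613, -1], [-0.4957, -0.319, -0.0763, -0.1613, -1], [-0.4957, -0.319, -0.0763, -0.1613, -1]],
  ],
)

```text
clock: 1.35
position: [0.4801, 0.1699, 0.2999]
ee_rot: [-0.001, 0.001, 1.0, 0.0]
contact_force: [-0.3, -1.0, -0.2]
width: 0.0855
gripper_force: 0.0
```

```bash
python3 -c "
from h import *
import pickle
s=manip.get_state(); snap('wrist','w1.png'); pickle.dump(s,open('s1.pkl','wb'))
im=cv2.imread('pics/w1.png'); cv2.imwrite('pics/w1b.png',cv2.resize(im,(800,600),interpolation=cv2.INTER_CUBIC))
go(.48,-.2,.32,180)"
```

```text
pos [0.4795 0.1705 0.2999] yaw 179.98 t 1.4 -> [-0.0007 -0.4632 -0.0254] -0.0002 tilt [-0.0015  0.0005]
```

View pics/w1b.png

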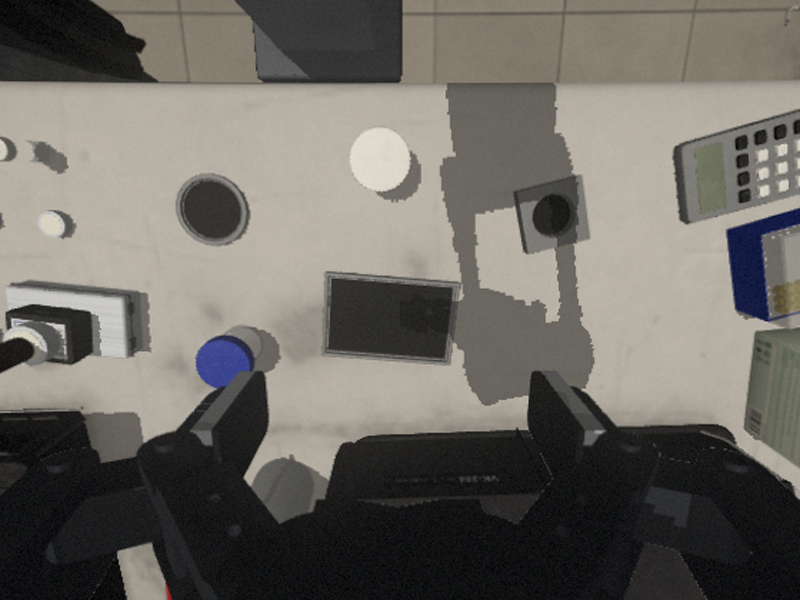

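This view shows the large tray (outer corners (327,271),(461,283),(449,364),(321,354)), the block hole (551,215), the dish (212,209), both pots, and part of the stack at left. Next, the stack and the small tray.

>>> move_arm(
  deltas=[
    [[-0.0007, -0.4632, -0.0254, 0, -1], [-0.0007, -0.4632, -0.0254, 0, -1], [-0.0007, -0.4632, -0.0254, 0, -1], [-0.0007, -0.4632, -0.0254, 0, -1], [-0.0007, -0.4632, -0.0254, 0, -1], [-0.0007, -0.4632, -0.0254, 0, -1], [-0.0007, -0.4632, -0.0254, 0, -1], [-0.0007, -0.4632, -0.0254, 0, -1], [-0.0007, -0.4632, -0.0254, 0, -1], [-0.0007, -0.4632, -0.0254, 0, -1], [-0.0007, -0.4632, -0.0254, 0, -1], [-0.0007, -0.4632, -0.0254, 0, -1]],
  ],
)

```text
clock: 2.6
position: [0.4808, -0.1984, 0.3208]
ee_rot: [0.0, -0.001, 1.0, 0.0]
contact_force: [0.3, -0.7, 0.4]
width: 0.0856
gripper_force: 0.0
```

```bash
python3 -c "
from h import *
import pickle
s=manip.get_state(); snap('wrist','w2.png'); pickle.dump(s,open('s2.pkl','wb'))
im=cv2.imread('pics/w2.png'); cv2.imwrite('pics/w2b.png',cv2.resize(im,(800,600),interpolation=cv2.INTER_CUBIC))
s1=pickle.load(open('s1.pkl','rb'));c=RT('wrist',s1)
k=1.4286
P=lambda a,z:ray(c,np.array(a)/k,z)
a=P([(327,271),(461,283),(449,364),(321,354)],.007);print('LT',a.round(4),a.mean(0))
a=P([(514,191),(580,175),(590,239),(525,253)],.016);print('blk',a.round(4),a.mean(0))
print('hole',P([(551,215)],.016),'dish',P([(212,209)],.007),'pots',P([(380,159),(225,362)],.059))
"
```

```text
LT [[0.5002 0.1005 0.007 ]
 [0.5127 0.2348 0.007 ]
 [0.6008 0.2255 0.007 ]
 [0.5892 0.0903 0.007 ]] [0.55072913 0.16278292 0.007     ]
blk [[0.4229 0.2793 0.016 ]
 [0.4089 0.3388 0.016 ]
 [0.4677 0.355  0.016 ]
 [0.481  0.2941 0.016 ]] [0.44512716 0.31681484 0.016     ]
hole [[0.44496854 0.3157266  0.016     ]] dish [[ 0.43977689 -0.00668205  0.007     ]] pots [[0.39635051 0.15659015 0.059     ]
 [0.57553576 0.01079752 0.059     ]]
```

View pics/w2b.png

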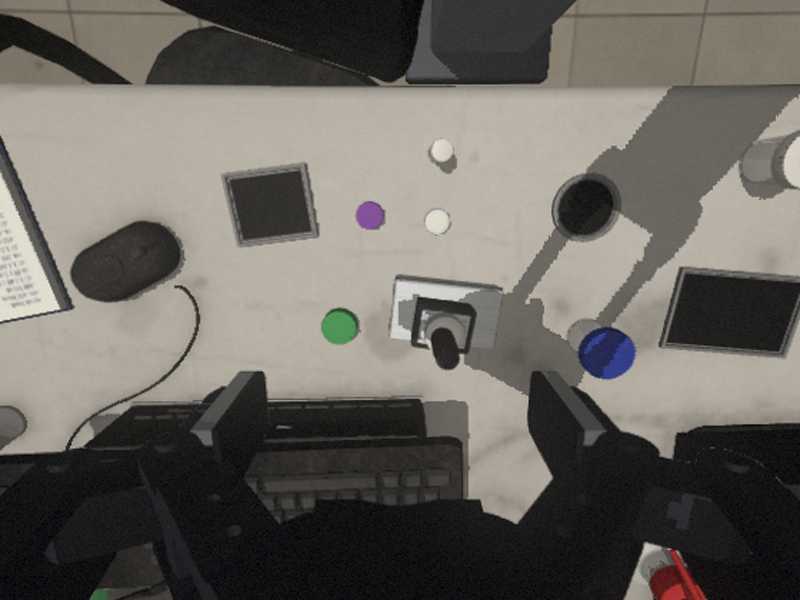

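The small tray has outer corners (222,176),(306,163),(319,237),(239,247). The dish is at (586,207), and the stack is around (445,320) with the vial leaning in perspective toward (445,360). I enlarge the stack.

```bash
python3 -c "
from h import *
import pickle
s=pickle.load(open('s2.pkl','rb'));c=RT('wrist',s);k=1.4286
P=lambda a,z:ray(c,np.array(a)/k,z)
a=P([(222,176),(306,163),(319,237),(239,247)],.007);print('ST',a.round(4),a.mean(0)); d=a[1]+a[2]-a[0]-a[3];print(np.degrees(np.arctan2(d[1],d[0])),np.linalg.norm(d)/2)
print('dish',P([(586,207)],.007))
im=cv2.imread('pics/w2.png')[185:265,265:365]; cv2.imwrite('pics/w2c.png',cv2.resize(im,(800,600)[:1]+(640,) if 0 else (750,600),interpolation=cv2.INTER_CUBIC))
"
```

```text
ST [[ 0.4111 -0.3703  0.007 ]
 [ 0.3984 -0.2871  0.007 ]
 [ 0.4705 -0.2778  0.007 ]
 [ 0.4811 -0.3604  0.007 ]] [ 0.44026752 -0.32388849  0.007     ]
98.03466205005307 0.08370777044306306
dish [[ 0.43971204 -0.00816807  0.007     ]]
```

View pics/w2c.png

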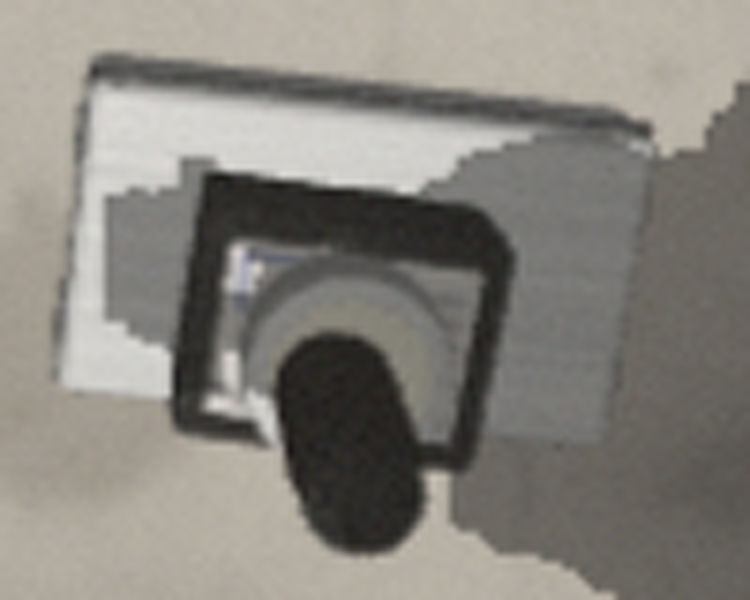

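The crop shows the cap top at about (365,500), the vial base ring at about (338,335), the standard ring centred near (350,368), and the box and case edges clearly.

```bash
python3 -c "
from h import *
import pickle
s=pickle.load(open('s2.pkl','rb'));c=RT('wrist',s)
P=lambda a,z:ray(c,np.array(a)/7.5+[265,185],z)
def quad(n,a,z):
  a=P(a,z);d=a[1]+a[2]-a[0]-a[3];e=a[2]+a[3]-a[0]-a[1];print(n,a.mean(0).round(4),'long dir',np.degrees(np.arctan2(d[1],d[0])).round(2),'short',np.degrees(np.arctan2(e[1],e[0])).round(2),np.linalg.norm(d)/2,np.linalg.norm(e)/2)
quad('case',[(93,83),(655,155),(603,442),(60,387)],.030)
quad('box lid',[(228,238),(490,268),(450,445),(205,412)],.058)
print('cap',P([(365,497)],.124),'vialbase',P([(338,388)],.074),'std',P([(350,370)],.074))
go(.545,-.156,.22,180)
# predicted outlines
th=np.linspace(0,2*np.pi,60)
for X in [(.545,-.156)]: print((proj(c,[X+(.124,),X+(.074,)])-[265,185])*7.5)
"
```

```text
case [ 0.5472 -0.1476  0.03  ] long dir 83.37 short -5.98 0.1087109762579384 0.06061650411941338
box lid [ 0.5524 -0.1523  0.058 ] long dir 82.72 short -7.83 0.047106042091303965 0.03440164831839102
cap [[ 0.55498394 -0.15569214  0.124     ]] vialbase [[ 0.55545978 -0.15479836  0.074     ]] std [[ 0.55206797 -0.15278195  0.074     ]]
pos [ 0.4808 -0.1986  0.3208] yaw -179.87 t 2.65 -> [-0.0804  0.0531  0.126 ] 0.0011 tilt [0.0002 0.0004]
[[365.22699607 437.23372327]
 [333.04130364 332.09958948]]
```

```bash
python3 -c "
from h import *
go(.555,-.155,.15,180)"
```

```text
pos [ 0.4808 -0.1986  0.3208] yaw -179.87 t 2.65 -> [-0.0928  0.0543  0.2135] 0.0011 tilt [0.0002 0.0004]
```

>>> move_arm(
  deltas=[
    [[-0.0928, 0.0543, 0.08, 0.001, 0.1], [-0.0928, 0.0543, 0.12, 0.001, 0.1], [-0.0928, 0.0543, 0.2135, 0.001, 0.1], [-0.0928, 0.0543, 0.2135, 0.001, 0.1], [-0.0928, 0.0543, 0.2135, 0.001, 0.1], [-0.0928, 0.0543, 0.2135, 0.001, 0.1], [-0.0928, 0.0543, 0.2135, 0.001, 0.1], [-0.0928, 0.0543, 0.2135, 0.001, 0.1], [-0.0928, 0.0543, 0.2135, 0.001, 0.1]],
  ],
  squeeze=25,
)

```text
clock: 3.55
position: [0.5559, -0.1575, 0.1523]
ee_rot: [0.002, 0.001, 1.0, -0.001]
contact_force: [-0.9, -0.2, -0.2]
width: 0.0383
gripper_force: 0.0
```

```bash
python3 -c "
from h import *
s=manip.get_state(); snap('wrist','w3.png')
c=RT('wrist',s); print(proj(c,[(.555,-.155,.124),(.555,-.155,.074)]),s['width'])
go(.555,-.155,.10,180)"
```

```text
[[281.58900351 245.35333027]
 [280.91117797 219.39133702]] 0.03825306576467481
pos [ 0.5556 -0.1574  0.1518] yaw 179.86 t 3.6 -> [0.001  0.0031 0.0648] -0.0012 tilt [ 0.0033 -0.0013]
```

View pics/w3.png

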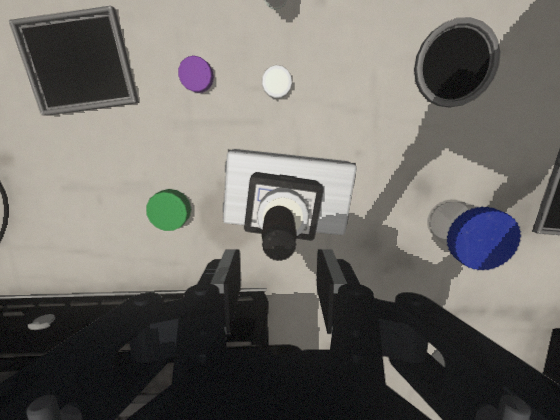

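The cap top is at about (279,243), as predicted to within 2 px, and the fingertips straddle it at 239 and 319. I descend.

>>> move_arm(
  deltas=[
    [[0, 0, 0.03, 0, 0.1], [0, 0, 0.0625, 0, 0.1], [0, 0, 0.0625, 0, 0.1], [0, 0, 0.0625, 0, 0.1], [0, 0, 0.0625, 0, 0.1]],
  ],
)

```text
clock: 4.1
position: [0.5561, -0.1573, 0.1014]
ee_rot: [0.001, 0.001, 1.0, -0.0]
contact_force: [-0.5, 0.3, 0.2]
width: 0.0383
gripper_force: 0.0
```

```bash
python3 -c "
from h import *
go(.555,-.156,.10,180)"
```

```text
pos [ 0.5561 -0.1573  0.1014] yaw 179.87 t 4.1 -> [0.0013 0.0016 0.0018] -0.0011 tilt [ 0.0027 -0.001 ]
```

>>> move_arm(
  deltas=[
    [[0.001, 0.0015, 0.0015, 0, 0.1], [0.001, 0.0015, 0.0015, 0, 0.1], [0.001, 0.0015, 0.0015, 0, 0.6], [0.001, 0.0015, 0.0015, 0, 0.8], [0.001, 0.0015, 0.0015, 0, 0.8], [0.001, 0.0015, 0.0015, 0, 0.8], [0.001, 0.0015, 0.0015, 0, 0.8], [0.001, 0.0015, 0.0015, 0, 0.8]],
  ],
  squeeze=25,
)

```text
clock: 4.9
position: [0.5545, -0.1556, 0.0991]
ee_rot: [0.0, 0.001, 1.0, -0.0]
contact_force: [0.3, 0.1, 5.4]
width: 0.0206
gripper_force: 24.9
```

>>> move_arm(
  deltas=[
    [[0, 0, -0.02, 0, 0.8], [0, 0, -0.07, 0, 0.8], [0, 0, -0.13, 0, 0.8], [0, 0, -0.13, 0, 0.8], [0, 0, -0.13, 0, 0.8]],
  ],
)

```text
clock: 5.4
position: [0.5546, -0.1558, 0.2034]
ee_rot: [0.001, 0.001, 1.0, -0.0]
contact_force: [-0.3, 0.2, -0.7]
width: 0.0203
gripper_force: 24.6
```

```bash
python3 -c "
from h import *
print(manip.get_state()['gripper_force'])
snap('wrist','w4.png')
go(.445,.3165,.15,180)"
```

```text
24.56464771181345
pos [ 0.5536 -0.1554  0.2019] yaw 179.88 t 5.45 -> [0.1368 0.5895 0.0653] -0.001 tilt [-0.0012  0.0005]
```

View pics/w4.png

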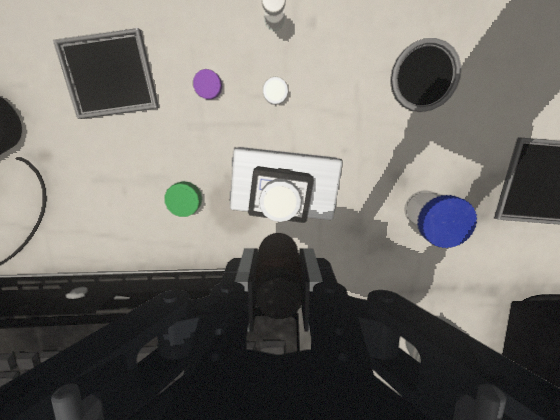

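The vial hangs upright in the pads with its lower end at (277,236), and the standard sits undisturbed with its top at about (281,200).

```bash
python3 -c "
from h import *
s=manip.get_state(); c=RT('wrist',s)
p=s['position']; print(proj(c,[p+[-.011,0,-.026],p+[-.011,0,-.031],p+[-.011,0,-.021]]))
print('std',ray(c,[(281,200)],.074))
d=ray(c,[(426,75)],.007); print('dish',d)
a=ray(c,[(232,148),(342,160),(336,219),(229,212)],.03);print('case',a.mean(0))
a=ray(c,[(54,42),(140,29),(159,108),(78,118)],.007);print('ST',a.mean(0))
"
```

```text
[[277.05822051 230.39405739]
 [277.07652706 227.5405518 ]
 [277.03884889 233.41300771]]
std [[ 0.54943704 -0.15209239  0.074     ]]
dish [[ 0.43823798 -0.00763298  0.007     ]]
case [ 0.54489695 -0.14764295  0.03      ]
ST [ 0.43875034 -0.32284207  0.007     ]
```

>>> move_arm(
  deltas=[
    [[0.1368, 0.5895, 0.0653, -0.001, 0.8], [0.1368, 0.5895, 0.0653, -0.001, 0.8], [0.1368, 0.5895, 0.0653, -0.001, 0.8], [0.1368, 0.5895, 0.0653, -0.001, 0.8], [0.1368, 0.5895, 0.0653, -0.001, 0.8], [0.1368, 0.5895, 0.0653, -0.001, 0.8], [0.1368, 0.5895, 0.0653, -0.001, 0.8], [0.1368, 0.5895, 0.0653, -0.001, 0.8], [0.1368, 0.5895, 0.0653, -0.001, 0.8], [0.1368, 0.5895, 0.0653, -0.001, 0.8], [0.1368, 0.5895, 0.0653, -0.001, 0.8], [0.1368, 0.5895, 0.0653, -0.001, 0.8]],
  ],
)

```text
clock: 6.65
position: [0.4441, 0.316, 0.1483]
ee_rot: [-0.002, -0.001, 1.0, -0.001]
contact_force: [-0.2, -0.5, -1.0]
width: 0.0205
gripper_force: 24.7
```

>>> move_arm(
  deltas=[
    [[0, 0, 0.02, 0, 0.8], [0, 0, 0.05, 0, 0.8], [0, 0, 0.07, 0, 0.8], [0, 0, 0.07, 0, 0.8], [0, 0, 0.07, 0, 0.8]],
  ],
)

```text
clock: 7.15
position: [0.4459, 0.3149, 0.0941]
ee_rot: [-0.001, 0.001, 1.0, -0.0]
contact_force: [0.7, 0.1, 0.6]
width: 0.0208
gripper_force: 24.7
```

```bash
python3 -c "
from h import *
s=manip.get_state();snap('wrist','w5.png')
c=RT('wrist',s);p=s['position'];print(proj(c,[(.445,.3165,.016),p+[-.011,0,-.026]]))
im=cv2.imread('pics/w5.png')[100:310,140:420]; cv2.imwrite('pics/w5b.png',cv2.resize(im,(800,600),interpolation=cv2.INTER_CUBIC))
go(.445,.3165,.032,180)"
```

```text
[[279.57552576 220.12595753]
 [277.13568106 230.38682418]]
pos [0.4464 0.3155 0.0948] yaw 179.92 t 7.2 -> [0.0018 0.0013 0.0785] -0.0007 tilt [0.0005 0.0001]
```

View pics/w5b.png

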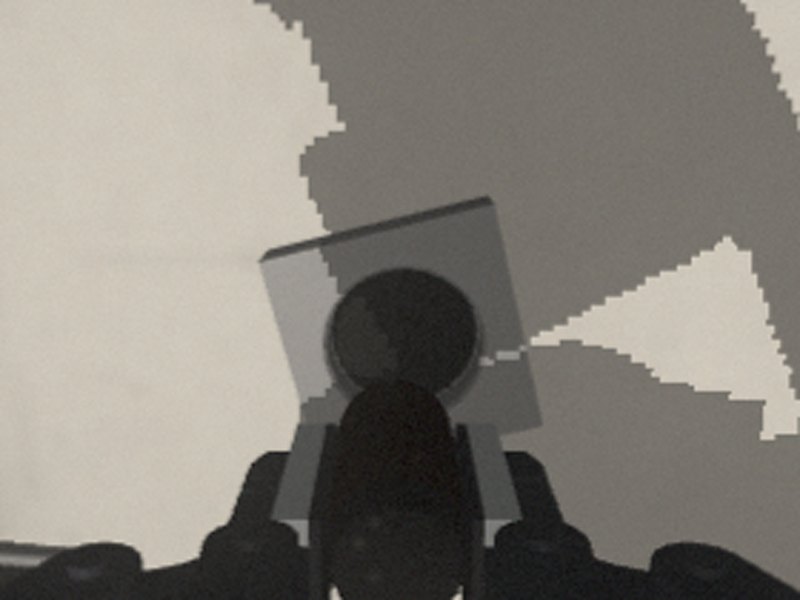

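The hole is at crop (403,338), about image (281,218), and the vial foot is at (279,233). Both agree with prediction to about 2 mm, well inside the 9 mm clearance. I lower it.

>>> move_arm(
  deltas=[
    [[0.004, 0.002, 0.02, 0, 0.8], [0.004, 0.002, 0.05, 0, 0.8], [0.004, 0.002, 0.07, 0, 0.8], [0.004, 0.002, 0.075, 0, 0.8], [0.004, 0.002, 0.078, 0, 0.8], [0.004, 0.002, 0.078, 0, 0.8], [0.004, 0.002, 0.078, 0, 0.8]],
  ],
)

```text
clock: 7.9
position: [0.4433, 0.3182, 0.0331]
ee_rot: [0.001, 0.0, 1.0, 0.001]
contact_force: [1.2, -0.3, 0.4]
width: 0.0203
gripper_force: 24.7
```

```bash
python3 -c "
from h import *
print(manip.get_state()['contact_force'])
go(.4435,.317,.030,180)"
```

```text
[ 1.18764761 -0.28864273  0.35609743]
pos [0.4433 0.3182 0.0331] yaw 180.0 t 7.9 -> [-0.0002 -0.0015  0.0039] -0.0 tilt [0.002  0.0011]
```

>>> move_arm(
  deltas=[
    [[0, -0.001, 0.0015, 0, 0.8], [0, -0.001, 0.003, 0, 0.8], [0, -0.001, 0.004, 0, 0.8], [0, -0.001, 0.004, 0, 0.8]],
  ],
)

```text
clock: 8.3
position: [0.4426, 0.3171, 0.0292]
ee_rot: [0.0, -0.0, 1.0, 0.0]
contact_force: [-0.9, -0.8, 2.6]
width: 0.0207
gripper_force: 25.0
```

>>> move_arm(
  deltas=[
    [[0, 0, 0.0012, 0, 0.8], [0, 0, 0.0012, 0, 0.8]],
  ],
)

```text
clock: 8.5
position: [0.4427, 0.3171, 0.0291]
ee_rot: [0.0, -0.0, 1.0, 0.0]
contact_force: [-2.0, -2.1, 8.9]
width: 0.0205
gripper_force: 25.6
```

>>> move_arm(
  deltas=[
    [[0, 0, 0, 0, 0.4], [0, 0, 0, 0, 0.2], [0, 0, 0, 0, 0.0], [0, 0, 0, 0, 0.0], [0, 0, 0, 0, 0.0], [0, 0, -0.05, 0, 0.0], [0, 0, -0.1, 0, 0.0], [0, 0, -0.2, 0, 0.0], [0, 0, -0.2, 0, 0.0], [0, 0, -0.2, 0, 0.0], [0, 0, -0.2, 0, 0.0]],
  ],
)

```text
clock: 9.6
position: [0.4425, 0.3171, 0.1883]
ee_rot: [0.001, -0.0, 1.0, 0.0]
contact_force: [-0.6, -0.3, -0.6]
width: 0.0427
gripper_force: 0.0
```

```bash
python3 -c "
from h import *
s=manip.get_state();a=snap('wrist','w6.png');b=snap('scene','s6.png')
im=cv2.imread('pics/w6.png')[80:290,140:420]; im2=cv2.imread('pics/s6.png')[260:400,160:310]
cv2.imwrite('pics/w6b.png',np.hstack([cv2.resize(im,(400,300)),cv2.resize(im2,(321,300))]))
go(.55,-.1525,.13,180)"
```

```text
pos [0.4415 0.3165 0.1864] yaw 180.0 t 9.7 -> [-0.1358 -0.5862  0.0709] -0.0 tilt [-0.0027 -0.0013]
```

View pics/w6b.png

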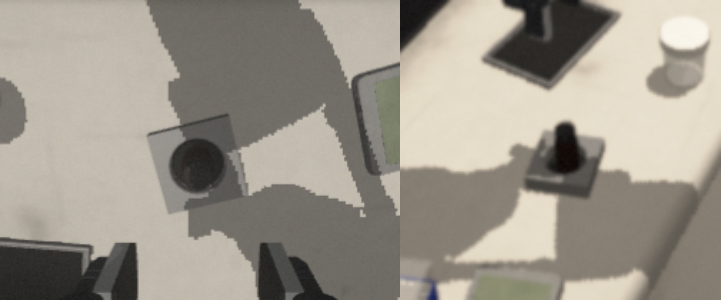

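The vial stands upright in the block's hole in both views. Next is the standard.

>>> move_arm(
  deltas=[
    [[-0.1358, -0.5862, 0.02, 0, -0.4], [-0.1358, -0.5862, 0.04, 0, -0.4], [-0.1358, -0.5862, 0.0709, 0, -0.4], [-0.1358, -0.5862, 0.0709, 0, -0.4], [-0.1358, -0.5862, 0.0709, 0, -0.4], [-0.1358, -0.5862, 0.0709, 0, -0.4], [-0.1358, -0.5862, 0.0709, 0, -0.4], [-0.1358, -0.5862, 0.0709, 0, -0.4], [-0.1358, -0.5862, 0.0709, 0, -0.4], [-0.1358, -0.5862, 0.0709, 0, -0.4], [-0.1358, -0.5862, 0.0709, 0, -0.4], [-0.1358, -0.5862, 0.0709, 0, -0.4]],
  ],
)

```text
clock: 10.9
position: [0.5499, -0.152, 0.129]
ee_rot: [-0.002, 0.001, 1.0, 0.001]
contact_force: [-0.5, 0.8, 0.3]
width: 0.0598
gripper_force: 0.0
```

```bash
python3 - <<'E'
from h import *
s=manip.get_state();im=snap('wrist','w7.png');s=manip.get_state()
c=RT('wrist',s);u=proj(c,[(.5505,-.1525,.074)])[0];print(u,s['position'],s['width'])
g=im.min(2); m=(g>150).astype(np.uint8)
for T in (120,150,180,200):
    n,l,st,ce=cv2.connectedComponentsWithStats((g>T).astype(np.uint8)); k=l[int(u[1]),int(u[0])]
    print(T,k,st[k],ce[k],ray(c,[ce[k]],.074)[0] if k else '')
go(.5505,-.1525,.0725,180)
crop=cv2.imread('pics/w7.png')[90:300,140:420]
cv2.imwrite('pics/w7b.png',cv2.resize(crop,(800,600),interpolation=cv2.INTER_CUBIC))
E
```

```text
[274.91367216 232.52524352] [ 0.54990065 -0.15108892  0.12952575] 0.05993682278199266
120 1 [     0      0    549    359 100838] [218.26982883 145.36552688] [ 0.49400423 -0.18704764  0.074     ]
150 119 [ 242  200   60   44 1586] [271.70996217 224.98738966] [ 0.54525167 -0.15459612  0.074     ]
180 6 [ 247  210   54   34 1306] [274.84456355 226.6914242 ] [ 0.54643287 -0.15253578  0.074     ]
200 0 [     0      0    560    420 233021] [279.74179151 210.02835796] 
pos [ 0.5499 -0.1511  0.1295] yaw 179.97 t 10.95 -> [-0.001  -0.0019  0.0713] -0.0003 tilt [-0.0035  0.0022]
```

>>> move_arm(
  deltas=[
    [[-0.002, -0.0025, 0.04, 0, -0.4], [-0.002, -0.0025, 0.071, 0, -0.4], [-0.002, -0.0025, 0.071, 0, -0.4], [-0.002, -0.0025, 0.071, 0, -0.4]],
  ],
)

```text
clock: 11.35
position: [0.5524, -0.1525, 0.0743]
ee_rot: [-0.001, -0.001, 1.0, 0.0]
contact_force: [0.9, -0.2, -0.5]
width: 0.0602
gripper_force: 0.0
```

```bash
python3 -c "
from h import *
go(.5515,-.153,.0725,180)"
```

```text
pos [ 0.5524 -0.1525  0.0743] yaw -179.91 t 11.35 -> [ 0.0011 -0.0007  0.0023] 0.0008 tilt [-0.0012  0.0008]
```

>>> move_arm(
  deltas=[
    [[0.001, -0.0007, 0.002, 0, -0.4], [0.001, -0.0007, 0.002, 0, 0.0], [0.001, -0.0007, 0.002, 0, 0.4], [0.001, -0.0007, 0.002, 0, 0.4], [0.001, -0.0007, 0.002, 0, 0.4], [0.001, -0.0007, 0.002, 0, 0.4], [0.001, -0.0007, 0.002, 0, 0.4]],
  ],
  squeeze=30,
)

```text
clock: 12.05
position: [0.5526, -0.1546, 0.0742]
ee_rot: [0.001, 0.0, 1.0, -0.0]
contact_force: [-0.3, 1.6, 6.7]
width: 0.0361
gripper_force: 29.6
```

```bash
python3 -c "
from h import *
s=manip.get_state();print(s['contact_force'],s['width'],s['gripper_force'])
go(.4395,-.0075,.0178,180)"
```

```text
[-0.29001018  1.62675465  6.67845656] 0.036149779648592374 29.643867071717978
pos [ 0.5526 -0.1546  0.0742] yaw 179.99 t 12.05 -> [0.1416 0.1838 0.0701] -0.0001 tilt [ 0.0021 -0.0003]
```

>>> move_arm(
  deltas=[
    [[0, 0, -0.02, 0, 0.4], [0, 0, -0.06, 0, 0.4], [0.07, 0.09, -0.07, 0, 0.4], [0.1405, 0.1838, -0.05, 0, 0.4], [0.1405, 0.1838, -0.03, 0, 0.4], [0.1405, 0.1838, -0.03, 0, 0.4], [0.1405, 0.1838, -0.03, 0, 0.4], [0.1405, 0.1838, -0.03, 0, 0.4], [0.1405, 0.1838, -0.03, 0, 0.4]],
  ],
)

```text
clock: 12.95
position: [0.4414, -0.0082, 0.0974]
ee_rot: [0.001, 0.0, 1.0, -0.0]
contact_force: [0.5, -1.1, -0.4]
width: 0.0357
gripper_force: 30.2
```

```bash
python3 - <<'E'
from h import *
im=snap('wrist','w8.png');s=manip.get_state();c=RT('wrist',s);p=s['position']
print(s['width'],s['gripper_force'])
go(.4405,-.0075,.0195,180)
th=np.linspace(0,2*np.pi,73)
o=cv2.imread('pics/w8.png')
def ell(x,y,z,r,col):
    q=proj(c,np.c_[x+r*np.cos(th),y+r*np.sin(th),0*th+z]);cv2.polylines(o,[q.round().astype(int)],True,col)
a=o.copy()
ell(.4395,-.0075,.007,.034,(0,0,255)); ell(p[0]-.001,p[1],p[2]-.0002,.019,(0,255,0))
h=[cv2.resize(i[130:310,190:370],(400,400),interpolation=cv2.INTER_CUBIC) for i in (a,o)]
cv2.imwrite('pics/w8b.png',np.hstack(h))
E
```

```text
0.03563472374424709 30.223555136471987
pos [ 0.4414 -0.0084  0.0974] yaw 179.96 t 13.0 -> [0.0014 0.0012 0.0974] -0.0004 tilt [ 0.0027 -0.0006]
```

View pics/w8b.png

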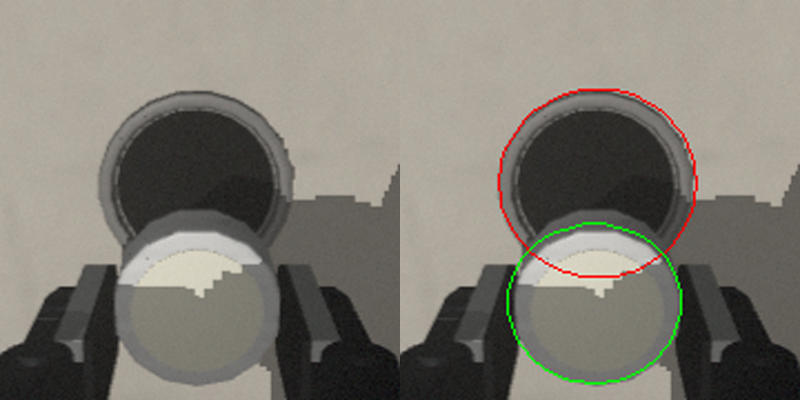

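The standard is held flat between the pads and the dish is where I expected (centre about (195,185) in the left crop). I lower it step by step while watching the force.

>>> move_arm(
  deltas=[
    [[0.0014, 0.0012, 0.04, 0, 0.4], [0.0014, 0.0012, 0.075, 0, 0.4], [0.0014, 0.0012, 0.083, 0, 0.4], [0.0014, 0.0012, 0.083, 0, 0.4], [0.0014, 0.0012, 0.083, 0, 0.4]],
  ],
)

```text
clock: 13.5
position: [0.4398, -0.0071, 0.0311]
ee_rot: [0.001, 0.0, 1.0, -0.0]
contact_force: [-0.4, 0.1, 0.5]
width: 0.0357
gripper_force: 30.3
```

>>> move_arm(
  deltas=[
    [[0, 0, 0.003, 0, 0.4], [0, 0, 0.006, 0, 0.4], [0, 0, 0.006, 0, 0.4]],
  ],
)

```text
clock: 13.8
position: [0.4386, -0.0065, 0.0258]
ee_rot: [0.0, -0.0, 1.0, -0.0]
contact_force: [0.0, 0.2, 0.3]
width: 0.0359
gripper_force: 30.3
```

>>> move_arm(
  deltas=[
    [[0, 0, 0.003, 0, 0.4], [0, 0, 0.005, 0, 0.4], [0, 0, 0.006, 0, 0.4], [0, 0, 0.006, 0, 0.4]],
  ],
)

```text
clock: 14.2
position: [0.4383, -0.0064, 0.0206]
ee_rot: [-0.0, -0.0, 1.0, 0.0]
contact_force: [-0.7, 0.4, -0.0]
width: 0.0356
gripper_force: 30.3
```

>>> move_arm(
  deltas=[
    [[0, 0, 0.001, 0, 0.4], [0, 0, 0.002, 0, 0.4], [0, 0, 0.003, 0, 0.4], [0, 0, 0.003, 0, 0.4]],
  ],
)

```text
clock: 14.6
position: [0.4385, -0.0064, 0.0192]
ee_rot: [0.0, -0.0, 1.0, 0.0]
contact_force: [-1.6, 0.5, 10.4]
width: 0.0358
gripper_force: 31.2
```

>>> move_arm(
  deltas=[
    [[0, 0, 0, 0, 0.2], [0, 0, 0, 0, -0.2], [0, 0, 0, 0, -0.4], [0, 0, 0, 0, -0.4], [0, 0, -0.06, 0, -0.4], [0, 0, -0.12, 0, -0.4], [0, 0, -0.16, 0, -0.4], [0, 0, -0.16, 0, -0.8], [0, 0, -0.16, 0, -0.8]],
  ],
)

```text
clock: 15.5
position: [0.4386, -0.0065, 0.1467]
ee_rot: [0.001, -0.0, 1.0, -0.0]
contact_force: [0.6, -0.0, -0.5]
width: 0.0763
gripper_force: 0.0
```

```bash
python3 - <<'E'
from h import *
im=snap('wrist','w9.png');s=manip.get_state();c=RT('wrist',s)
print(s['width'])
for X in [(.4395,-.0075,.019)]:
    u=proj(c,[X])[0]
    for T in (150,180,200):
        n,l,st,ce=cv2.connectedComponentsWithStats((im.min(2)>T).astype(np.uint8)); k=l[int(u[1]),int(u[0])]; print(u,T,st[k],ray(c,[ce[k]],.019) if k else '')
go(.551,-.1525,.12,82.7)
E
```

```text
0.07659258460391187
[276.03154788 206.90351206] 150 [ 258  184   41   40 1275] [[ 0.43653515 -0.00559615  0.019     ]]
[276.03154788 206.90351206] 180 [ 259  185   39   38 1084] [[ 0.43647699 -0.0065766   0.019     ]]
[276.03154788 206.90351206] 200 [     0      0    560    420 235200] 
pos [ 0.4377 -0.0063  0.1456] yaw -180.0 t 15.55 -> [-0.1417 -0.1827  0.0318] 0.8108 tilt [-0.0014  0.0003]
```

The standard is measured at (0.4365, -0.006), inside the dish. Next is the box.

>>> move_arm(
  deltas=[
    [[-0.1417, -0.1827, 0.0, 0.8108, -0.8], [-0.1417, -0.1827, 0.0, 0.8108, -0.8], [-0.1417, -0.1827, 0.0, 0.8108, -0.8], [-0.1417, -0.1827, 0.0, 0.8108, -0.8], [-0.1417, -0.1827, 0.0, 0.8108, -0.8], [-0.1417, -0.1827, 0.0, 0.8108, -0.8], [-0.1417, -0.1827, 0.0, 0.8108, -0.8], [-0.1417, -0.1827, 0.0, 0.8108, -0.8], [-0.1417, -0.1827, 0.0, 0.8108, -0.8], [-0.1417, -0.1827, 0.02, 0.8108, -0.8], [-0.1417, -0.1827, 0.0318, 0.8108, -0.8], [-0.1417, -0.1827, 0.0318, 0.8108, -0.8]],
  ],
)

```text
clock: 16.75
position: [0.5493, -0.1516, 0.1168]
ee_rot: [-0.004, 0.752, 0.659, -0.002]
contact_force: [-0.2, 0.3, 0.5]
width: 0.0768
gripper_force: 0.0
```

```bash
python3 - <<'E'
from h import *
im=snap('wrist','w10.png');s=manip.get_state();c=RT('wrist',s)
o=cv2.imread('pics/w10.png')
def box(x,y,z,lx,ly,a,col):
    a=np.radians(a);X=np.array([np.sin(a),-np.cos(a)]);Y=np.array([np.cos(a),np.sin(a)])
    q=np.array([[*(np.array([x,y])+i*X*lx/2+j*Y*ly/2),z] for i,j in((1,1),(1,-1),(-1,-1),(-1,1))])
    cv2.polylines(o,[(proj(c,q)*4).round().astype(int)],True,col)
o=cv2.resize(o,None,fx=4,fy=4,interpolation=cv2.INTER_CUBIC)
box(.551,-.1525,.058,.047,.058,82.7,(0,0,255)); box(.546,-.1476,.03,.064,.110,83.4,(0,255,0))
u=(proj(c,[(.549,-.15,.045)])[0]*4).astype(int);print(u/4)
cv2.imwrite('pics/w10b.png',o[max(0,u[1]-300):u[1]+300,max(0,u[0]-400):u[0]+400])
go(.551,-.1525,.047,82.7)
E
```

```text
[276.25 223.5 ]
pos [ 0.5497 -0.1518  0.1174] yaw 82.51 t 16.8 -> [-0.0008  0.0023  0.088 ] -0.0016 tilt [-0.0064  0.0028]
```

View pics/w10b.png

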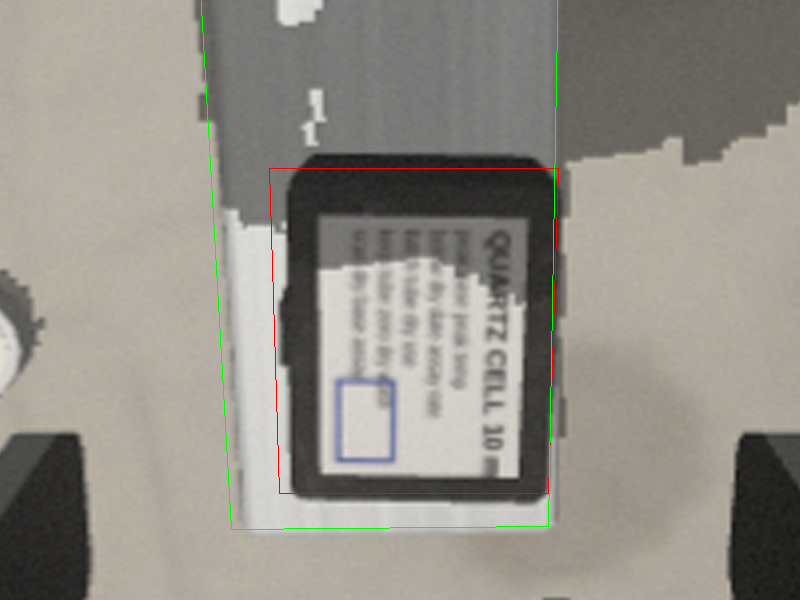

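The box outline lies within about 1 mm of prediction (actual edges 290 to 549, predicted 275 to 554), with no yaw error, and the case also agrees. I grip the box.

>>> move_arm(
  deltas=[
    [[-0.0008, 0.0035, 0.04, -0.001, -0.8], [-0.0008, 0.0035, 0.08, -0.001, -0.8], [-0.0008, 0.0035, 0.087, -0.001, -0.8], [-0.0008, 0.0035, 0.087, -0.001, -0.8], [-0.0008, 0.0035, 0.087, -0.001, -0.8]],
  ],
)

```text
clock: 17.3
position: [0.5551, -0.1539, 0.0518]
ee_rot: [0.0, 0.75, 0.662, 0.0]
contact_force: [0.5, 0.1, 0.2]
width: 0.0771
gripper_force: 0.0
```

```bash
python3 -c "
from h import *
go(.552,-.1525,.0475,82.7)"
```

```text
pos [ 0.5551 -0.1539  0.0518] yaw 82.84 t 17.3 -> [ 0.0012 -0.004   0.0054] 0.0012 tilt [ 0.0008 -0.0002]
```

>>> move_arm(
  deltas=[
    [[0.001, -0.0035, 0.005, 0.001, -0.8], [0.001, -0.0035, 0.005, 0.001, -0.8], [0.001, -0.0035, 0.005, 0.001, -0.4], [0.001, -0.0035, 0.005, 0.001, 0.0], [0.001, -0.0035, 0.005, 0.001, 0.3], [0.001, -0.0035, 0.005, 0.001, 0.3], [0.001, -0.0035, 0.005, 0.001, 0.3], [0.001, -0.0035, 0.005, 0.001, 0.3]],
  ],
  squeeze=35,
)

```text
clock: 18.1
position: [0.5523, -0.1526, 0.048]
ee_rot: [0.001, 0.751, 0.661, 0.0]
contact_force: [-1.1, 0.7, 5.4]
width: 0.0445
gripper_force: 37.8
```

```bash
python3 -c "
from h import *
s=manip.get_state();print(s['contact_force'],s['width'],s['gripper_force'])
go(.440,-.3235,.0475-.027,98)"
```

```text
[-1.07895722  0.71032079  5.38533184] 0.044513080619534184 37.79344975948334
pos [ 0.5523 -0.1526  0.048 ] yaw 82.71 t 18.1 -> [-0.2296 -0.1121  0.0343] -0.1274 tilt [ 0.0011 -0.0004]
```

>>> move_arm(
  deltas=[
    [[0, 0, -0.02, 0, 0.3], [0, 0, -0.07, 0, 0.3], [-0.12, -0.06, -0.07, -0.06, 0.3], [-0.2296, -0.1121, -0.05, -0.1274, 0.3], [-0.2296, -0.1121, -0.03, -0.1274, 0.3], [-0.2296, -0.1121, -0.02, -0.1274, 0.3], [-0.2296, -0.1121, -0.02, -0.1274, 0.3], [-0.2296, -0.1121, -0.02, -0.1274, 0.3], [-0.2296, -0.1121, -0.02, -0.1274, 0.3]],
  ],
)

```text
clock: 19.0
position: [0.4399, -0.3226, 0.0632]
ee_rot: [-0.0, 0.656, 0.754, 0.001]
contact_force: [-0.3, 0.6, -0.5]
width: 0.0444
gripper_force: 37.0
```

```bash
python3 - <<'E'
from h import *
im=snap('wrist','w11.png');s=manip.get_state();c=RT('wrist',s)
print(s['width'],s['gripper_force'])
go(.440,-.3235,.021,98)
o=cv2.resize(cv2.imread('pics/w11.png'),None,fx=4,fy=4,interpolation=cv2.INTER_CUBIC)
def box(x,y,z,lx,ly,a,col):
    a=np.radians(a);X=np.array([np.sin(a),-np.cos(a)]);Y=np.array([np.cos(a),np.sin(a)])
    q=np.array([[*(np.array([x,y])+i*X*lx/2+j*Y*ly/2),z] for i,j in((1,1),(1,-1),(-1,-1),(-1,1))])
    cv2.polylines(o,[(proj(c,q)*4).round().astype(int)],True,col)
p=s['position'];box(.44,-.3235,.007,.073,.084,98,(0,0,255)); box(p[0],p[1],p[2]-.018,.047,.058,98,(0,255,0))
u=(proj(c,[(.44,-.31,.03)])[0]*4).astype(int)
cv2.imwrite('pics/w11b.png',o[max(0,u[1]-300):u[1]+300,max(0,u[0]-400):u[0]+400])
E
```

```text
0.04444163238466233 37.0346063375473
pos [ 0.4404 -0.3223  0.0635] yaw 98.03 t 19.05 -> [-0.0014 -0.0007  0.0531] 0.0002 tilt [0.0007 0.0005]
```

View pics/w11b.png

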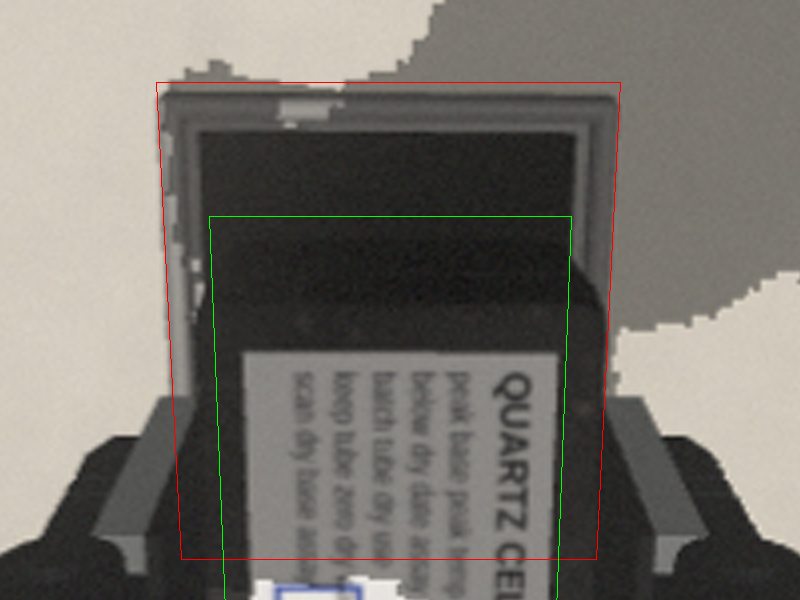

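The box is held level and square to the tray. The tray's far edge is about 2 mm nearer than predicted (row 95 against 83), which is within the 9 mm margin. I lower it.

>>> move_arm(
  deltas=[
    [[-0.0025, -0.0005, 0.03, 0, 0.3], [-0.0025, -0.0005, 0.047, 0, 0.3], [-0.0025, -0.0005, 0.05, 0, 0.3], [-0.0025, -0.0005, 0.05, 0, 0.3]],
  ],
)

```text
clock: 19.45
position: [0.4403, -0.3242, 0.0235]
ee_rot: [-0.0, 0.655, 0.755, 0.0]
contact_force: [-0.1, 0.9, 0.5]
width: 0.0446
gripper_force: 37.0
```

>>> move_arm(
  deltas=[
    [[0, 0, 0.0015, 0, 0.3], [0, 0, 0.003, 0, 0.3], [0, 0, 0.003, 0, 0.3]],
  ],
)

```text
clock: 19.75
position: [0.4398, -0.3254, 0.0214]
ee_rot: [0.001, 0.656, 0.755, 0.0]
contact_force: [-0.1, -0.3, -1.5]
width: 0.0445
gripper_force: 37.0
```

>>> move_arm(
  deltas=[
    [[0, 0, 0.001, 0, 0.3], [0, 0, 0.002, 0, 0.3], [0, 0, 0.002, 0, 0.3]],
  ],
)

```text
clock: 20.05
position: [0.4397, -0.3255, 0.0209]
ee_rot: [0.001, 0.656, 0.755, 0.0]
contact_force: [-1.5, 2.6, 9.8]
width: 0.0448
gripper_force: 38.3
```

>>> move_arm(
  deltas=[
    [[0, 0, 0, 0, 0.1], [0, 0, 0, 0, -0.3], [0, 0, 0, 0, -0.7], [0, 0, 0, 0, -0.7], [0, 0, -0.05, 0, -0.7], [0, 0, -0.1, 0, -0.7], [0, 0, -0.13, 0, -1], [0, 0, -0.13, 0, -1], [0, 0, -0.13, 0, -1]],
  ],
)

```text
clock: 20.95
position: [0.4393, -0.3253, 0.1233]
ee_rot: [0.0, 0.656, 0.755, 0.0]
contact_force: [0.6, 0.6, 0.2]
width: 0.0855
gripper_force: 0.0
```

```bash
python3 - <<'E'
from h import *
im=snap('wrist','w12.png');s=manip.get_state();c=RT('wrist',s)
# white label of the box at z=.031
u=proj(c,[(.44,-.325,.031)])[0]
print(s['width'],u)
for T in (90,120,150):
    n,l,st,ce=cv2.connectedComponentsWithStats((im.min(2)>T).astype(np.uint8)); v=l[int(u[1])-6:int(u[1])+6,int(u[0])-6:int(u[0])+6]; v=v[v>0]
    if len(v):
        k=np.bincount(v).argmax(); r=cv2.minAreaRect(np.argwhere(l==k)[:,::-1].astype(np.float32)); q=ray(c,cv2.boxPoints(r),.031); print(T,st[k],q.round(4).tolist(),q.mean(0))
go(.547,-.1476,.08,83.4)
E
```

```text
0.08557325741274353 [278.60424146 218.44841395]
90 [ 256  191   46   58 2559] [[0.4256, -0.3519, 0.031], [0.42, -0.3059, 0.031], [0.4537, -0.3011, 0.031], [0.4611, -0.3469, 0.031]] [ 0.44012217 -0.32644812  0.031     ]
120 [ 257  191   45   58 2313] [[0.4264, -0.3518, 0.031], [0.4208, -0.3058, 0.031], [0.4537, -0.3011, 0.031], [0.4611, -0.3469, 0.031]] [ 0.44050698 -0.32639362  0.031     ]
150 [ 257  198   45   50 1980] [[0.4263, -0.3509, 0.031], [0.4214, -0.3112, 0.031], [0.4546, -0.3065, 0.031], [0.461, -0.346, 0.031]] [ 0.44082921 -0.32866059  0.031     ]
pos [ 0.4388 -0.3247  0.1223] yaw 97.99 t 21.0 -> [0.2004 0.1648 0.053 ] 0.1216 tilt [-0.0014  0.0014]
```

The box's label measures at (0.440, -0.326) and flat, so it is seated. Next is the case.

>>> move_arm(
  deltas=[
    [[0.2004, 0.1648, 0.0, 0.1216, -1], [0.2004, 0.1648, 0.0, 0.1216, -1], [0.2004, 0.1648, 0.0, 0.1216, -1], [0.2004, 0.1648, 0.0, 0.1216, -1], [0.2004, 0.1648, 0.02, 0.1216, -1], [0.2004, 0.1648, 0.02, 0.1216, -1], [0.2004, 0.1648, 0.02, 0.1216, -1], [0.2004, 0.1648, 0.02, 0.1216, -1], [0.2004, 0.1648, 0.02, 0.1216, -1]],
  ],
)

```text
clock: 21.9
position: [0.5473, -0.1495, 0.1075]
ee_rot: [0.0, 0.747, 0.665, -0.0]
contact_force: [1.1, -0.4, 0.3]
width: 0.0852
gripper_force: 0.0
```

```bash
python3 - <<'E'
from h import *
im=snap('wrist','w13.png');s=manip.get_state();c=RT('wrist',s)
go(.547,-.1476,.017,83.4)
# edge scan across case width at z=.03, at several positions along its length
a=np.radians(83.4);X=np.array([np.sin(a),-np.cos(a)]);Y=np.array([np.cos(a),np.sin(a)])
g=cv2.GaussianBlur(im,(3,3),0).astype(np.float32)
def scan(o,d,side,rng):
    t=np.arange(-.012,.012,.0003); P=np.array([[*(o+side*d*(rng+k)),.03] for k in t]); uv=proj(c,P).astype(np.float32)
    v=cv2.remap(g,uv[:,0].reshape(-1,1),uv[:,1].reshape(-1,1),1).reshape(-1,3)
    e=np.linalg.norm(np.gradient(v,axis=0),axis=1); k=e[4:-4].argmax()+4; return (round(t[k]*1000,1),round(float(e[k]),1))
C=np.array([.547,-.1476])
for j in (-.045,-.035,-.025,-.01,.01,.025,.035,.045): print(j,'+x',scan(C+j*Y,X,1,.032),'-x',scan(C+j*Y,X,-1,.032))
for i in (-.02,0,.02): print(i,'+y',scan(C+i*X,Y,1,.055),'-y',scan(C+i*X,Y,-1,.055))
E
```

```text
pos [ 0.5474 -0.1495  0.1077] yaw 83.29 t 21.95 -> [ 0.0023 -0.0008  0.1133] -0.0009 tilt [ 0.0005 -0.0003]
-0.045 +x (np.float64(-1.2), 12.0) -x (np.float64(-2.1), 9.0)
-0.035 +x (np.float64(-1.2), 14.5) -x (np.float64(-1.8), 11.9)
-0.025 +x (np.float64(-1.2), 19.7) -x (np.float64(-1.2), 10.5)
-0.01 +x (np.float64(-1.5), 15.8) -x (np.float64(-1.2), 10.9)
0.01 +x (np.float64(-8.7), 16.8) -x (np.float64(-5.4), 23.1)
0.025 +x (np.float64(-1.8), 6.3) -x (np.float64(0.3), 20.1)
0.035 +x (np.float64(-2.1), 5.9) -x (np.float64(9.0), 21.1)
0.045 +x (np.float64(-2.1), 6.5) -x (np.float64(9.9), 20.4)
-0.02 +y (np.float64(-2.1), 20.9) -y (np.float64(-0.0), 7.4)
0 +y (np.float64(6.3), 19.1) -y (np.float64(-0.0), 6.9)
0.02 +y (np.float64(0.3), 14.9) -y (np.float64(-0.0), 10.8)
```

>>> move_arm(
  deltas=[
    [[0.002, -0.0008, 0.05, -0.005, -1], [0.002, -0.0008, 0.09, -0.005, -1], [0.002, -0.0008, 0.108, -0.005, -1], [0.002, -0.0008, 0.112, -0.005, -1], [0.002, -0.0008, 0.112, -0.005, -1], [0.002, -0.0008, 0.112, -0.005, -1]],
  ],
  squeeze=60,
)

```text
clock: 22.55
position: [0.5481, -0.1473, 0.0189]
ee_rot: [0.001, 0.743, 0.669, 0.001]
contact_force: [0.9, 0.1, 0.0]
width: 0.0854
gripper_force: 0.0
```

```bash
python3 -c "
from h import *
print(manip.get_state()['contact_force'])
go(.547,-.1476,.0175,84)"
```

```text
[0.8710759  0.06046605 0.04352755]
pos [ 0.5481 -0.1473  0.0189] yaw 83.97 t 22.55 -> [-0.0005 -0.0014  0.0017] -0.0002 tilt [ 0.0023 -0.0009]
```

>>> move_arm(
  deltas=[
    [[0, -0.0014, 0, 0, -0.8], [0, -0.0014, 0, 0, -0.6], [0, -0.0014, 0, 0, -0.3], [0, -0.0014, 0, 0, -0.2], [0, -0.0014, 0, 0, -0.2], [0, -0.0014, 0, 0, -0.2], [0, -0.0014, 0, 0, -0.2]],
  ],
  squeeze=60,
)

```text
clock: 23.25
position: [0.5466, -0.1466, 0.019]
ee_rot: [0.001, 0.743, 0.669, 0.0]
contact_force: [-1.4, -1.1, 5.8]
width: 0.0626
gripper_force: 66.8
```

```bash
python3 -c "
from h import *
s=manip.get_state();print(s['contact_force'],s['width'],s['gripper_force'])
go(.5505,.1628,.022,84.9)"
```

```text
[-1.41297627 -1.14179036  5.76964251] 0.06256920611912926 66.79105997085571
pos [ 0.5466 -0.1466  0.019 ] yaw 84.01 t 23.25 -> [ 0.3852 -0.0355 -0.004 ] -0.0074 tilt [ 0.0015 -0.0006]
```

>>> move_arm(
  deltas=[
    [[0, 0, -0.02, 0, -0.2], [0, 0, -0.08, 0, -0.2], [0, 0, -0.15, 0, -0.2], [0, 0, -0.15, 0, -0.2], [0.386, -0.0355, -0.15, -0.0074, -0.2], [0.386, -0.0355, -0.15, -0.0074, -0.2], [0.386, -0.0355, -0.15, -0.0074, -0.2], [0.386, -0.0355, -0.15, -0.0074, -0.2], [0.386, -0.0355, -0.15, -0.0074, -0.2], [0.386, -0.0355, -0.15, -0.0074, -0.2], [0.386, -0.0355, -0.15, -0.0074, -0.2], [0.386, -0.0355, -0.15, -0.0074, -0.2]],
  ],
)

```text
clock: 24.45
position: [0.5493, 0.1654, 0.1369]
ee_rot: [-0.0, 0.737, 0.676, -0.001]
contact_force: [-0.8, -0.0, -1.6]
width: 0.0622
gripper_force: 67.2
```

>>> move_arm(
  deltas=[
    [[0, 0, 0, 0, -0.2], [0, 0, 0.02, 0, -0.2], [0, 0, 0.05, 0, -0.2], [0, 0, 0.09, 0, -0.2], [0, 0, 0.09, 0, -0.2], [0, 0, 0.09, 0, -0.2]],
  ],
)

```text
clock: 25.05
position: [0.5501, 0.162, 0.0656]
ee_rot: [-0.0, 0.739, 0.674, -0.001]
contact_force: [0.6, 0.0, -1.3]
width: 0.0624
gripper_force: 67.2
```

```bash
python3 - <<'E'
from h import *
im=snap('wrist','w14.png');s=manip.get_state();c=RT('wrist',s);print(s['width'],s['gripper_force'])
go(.5505,.1636,.022,84.9)
a=np.radians(84.9);X=np.array([np.sin(a),-np.cos(a)]);Y=np.array([np.cos(a),np.sin(a)])
g=cv2.GaussianBlur(im,(3,3),0).astype(np.float32);C=np.array([.5507,.1628])
def scan(o,d,rng):
    t=np.arange(-.012,.012,.0005); P=np.array([[*(o+d*(rng+k)),.007] for k in t]); uv=proj(c,P).astype(np.float32)
    v=cv2.remap(g,uv[:,0].reshape(-1,1),uv[:,1].reshape(-1,1),1).reshape(-1,3).mean(1); e=abs(np.gradient(v)); k=e[3:-3].argmax()+3
    return round(t[k]*1000,1),round(float(e[k]),1)
print('+y',[scan(C+i*X,Y,.068) for i in (-.03,-.02,0,.02,.03)],'+x',[scan(C+j*Y,X,.045) for j in (.02,.03,.045,.055)],'-x',[scan(C+j*Y,-X,.045) for j in (.02,.03,.045,.055)])
E
```

```text
0.06219883009226584 67.20163822174072
pos [0.5511 0.1625 0.0666] yaw 84.79 t 25.1 -> [ 0.0013 -0.0009  0.0558] -0.0009 tilt [0.0013 0.    ]
+y [(np.float64(-7.0), 11.7), (np.float64(0.0), 27.8), (np.float64(0.0), 16.1), (np.float64(-6.5), 15.5), (np.float64(-6.5), 16.4)] +x [(np.float64(5.0), 5.4), (np.float64(5.0), 5.5), (np.float64(4.0), 12.8), (np.float64(-5.0), 16.9)] -x [(np.float64(1.5), 10.5), (np.float64(2.5), 23.1), (np.float64(1.0), 11.3), (np.float64(-7.5), 10.8)]
```

>>> move_arm(
  deltas=[
    [[0.0006, -0.0009, 0.03, -0.001, -0.2], [0.0006, -0.0009, 0.05, -0.001, -0.2], [0.0006, -0.0009, 0.053, -0.001, -0.2], [0.0006, -0.0009, 0.053, -0.001, -0.2]],
  ],
)

```text
clock: 25.5
position: [0.5504, 0.164, 0.0244]
ee_rot: [0.001, 0.737, 0.676, 0.001]
contact_force: [-0.7, 0.5, -1.0]
width: 0.0627
gripper_force: 67.2
```

>>> move_arm(
  deltas=[
    [[0, 0, 0.001, 0, -0.2], [0, 0, 0.002, 0, -0.2], [0, 0, 0.002, 0, -0.2]],
  ],
)

```text
clock: 25.8
position: [0.55, 0.1643, 0.0225]
ee_rot: [0.0, 0.737, 0.676, 0.001]
contact_force: [0.3, 0.2, -2.0]
width: 0.0623
gripper_force: 67.2
```

>>> move_arm(
  deltas=[
    [[0, 0, 0.001, 0, -0.2], [0, 0, 0.002, 0, -0.2], [0, 0, 0.002, 0, -0.2]],
  ],
)

```text
clock: 26.1
position: [0.5499, 0.1643, 0.022]
ee_rot: [0.0, 0.737, 0.676, 0.001]
contact_force: [-2.3, 0.0, 9.3]
width: 0.0627
gripper_force: 68.6
```

Contact at the expected height. I release, lift, and back away.

>>> move_arm(
  deltas=[
    [[0, 0, 0, 0, -0.4], [0, 0, 0, 0, -0.7], [0, 0, 0, 0, -0.9], [0, 0, 0, 0, -0.9], [0, 0, 0, 0, -0.9], [0, 0, -0.06, 0, -0.9], [0, 0, -0.12, 0, -0.9], [0, 0, -0.25, 0, -0.9], [0, 0, -0.3, 0, -0.9], [0, 0, -0.3, 0, -0.9], [0, 0, -0.3, 0, -0.9], [0, 0, -0.3, 0, -0.9]],
  ],
)

```text
clock: 27.3
position: [0.5498, 0.1642, 0.2611]
ee_rot: [0.001, 0.737, 0.676, 0.001]
contact_force: [-0.2, 0.0, 0.1]
width: 0.0816
gripper_force: 0.0
```

```bash
python3 - <<'E'
from h import *
im=snap('wrist','w15.png');s=manip.get_state();c=RT('wrist',s);print(s['position'],s['width'])
a=np.radians(84.9);X=np.array([np.sin(a),-np.cos(a)]);Y=np.array([np.cos(a),np.sin(a)])
u=proj(c,[(.55,.1635,.033)])[0]
for T in (130,150,170):
    n,l,st,ce=cv2.connectedComponentsWithStats((im.min(2)>T).astype(np.uint8)); k=l[int(u[1]),int(u[0])]; 
    if k:
        r=cv2.minAreaRect(np.argwhere(l==k)[:,::-1].astype(np.float32)); q=ray(c,cv2.boxPoints(r),.033); d=q[:,:2]-[.5505,.163]; print(T,st[k],q.mean(0).round(4),(d@X).round(4),(d@Y).round(4))
for n,P in dict(blue=(.5755,.0108,.059),white=(.3963,.1566,.059)).items():
    v=proj(c,[P])[0]; x,y=v.astype(int)
    if 25<x<535 and 25<y<395:
        w=im[y-30:y+30,max(x-30,0):x+30].astype(int); m=(w[...,2]-w[...,0]>50) if n=='blue' else (w.min(2)>195)
        k=np.argwhere(m).mean(0)+[y-30,max(x-30,0)]; print(n,v,k[::-1],ray(c,[k[::-1]],.059))
    else: print(n,v)
E
```

```text
[0.5489117  0.16405144 0.25943287] 0.08114470992668073
130 [ 249  141   57   89 4620] [0.5479 0.1625 0.033 ] [-0.0349  0.0297  0.0326 -0.0374] [ 0.0528  0.053  -0.0542 -0.0545]
150 [ 252  142   53   88 4452] [0.5491 0.1618 0.033 ] [-0.0315  0.0286  0.0313 -0.0337] [ 0.0517  0.0518 -0.0542 -0.0544]
170 [ 252  142   53   88 4404] [0.5491 0.1618 0.033 ] [-0.0315  0.0286  0.0313 -0.0337] [ 0.0517  0.0518 -0.0542 -0.0544]
blue [309.45606421 308.00020014] [310.07599629 309.13716404] [[0.57617557 0.0091254  0.059     ]]
white [144.13952731 207.44467346] [143.08274895 208.20897616] [[0.39493073 0.15581698 0.059     ]]
```

The case measures within 2 mm of the tray centre and both pots are where they were. I hand in.

```bash
python3 -c "
from rig import manip
print(manip.sign_off())"
```

```text
the job is handed in; nothing more can be done
None
```

The stack is taken apart top-down, each part is released in its own holder (checked in camera images), both pots are where they stood, and I handed the job in at about 27 s; the hand-in gave no verdict.

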